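# Square up a pile of enclosure covers and log the batch

### The arm

A 7-joint arm with a two-finger parallel gripper is mounted at the origin on the work surface. World frame = base frame: x ahead of the robot, y to its left, z up, the work surface at z = 0. Lengths are in mm, angles in rad, forces in N, time in s.
With the tool pointing down it reaches from about 400 to 875 mm from the base axis. Payload 4.4 kg.
Tool frame: the origin (TCP) lies midway between the tips of the shut fingers; the grasp point (between the pads) lies 19 mm behind it; z points along the fingers, y is the line along which they close (so a half turn about z gives the same grasp; the last joint's range is limited). The gripper opens to 85 mm and grips with 20 to 120 N. Pads are 22 mm wide; open, the fingers measure 114 mm over their backs; the gripper's body (76 mm by 85 mm) begins 54 mm behind the grasp point. The pads swing forward as they close: fully open they stand 13 mm farther back than shut.
Start: joints at [-0.066, 0.628, 0.038, 1.517, -0.027, 0.996, -0.02], TCP at [650.014, 0.027, 231.313] pointing down, gripper open.
Joint ranges: [-3.06, 3.06], [-0.37, 2.12], [-1.25, 1.32], [0.18, 2.47], [-1.1, 4.24], [0.23, 1.98], [-2.94, 2.94]. Speed limits (rad/s): [2.57, 2.57, 3.14, 3.14, 3.14, 3.14, 3.14].

### API

Orientations are given as [roll, pitch, yaw] about the fixed x, y, z axes, in that order (R = Rz(yaw) Ry(pitch) Rx(roll)).
In Python, from cell import ctrl gives the robot as it stands.
- The arm moves only by the shell command python3 -m crank 'ROWS' [OPENING]. ROWS is JSON, a list that holds one entry, the list of rows, each a list of 4 numbers: the shift along the tool's x, y, z normalised to -1 to 1, where 1 is 2.5 cm, then the turn about the tool's z normalised to -1 to 1, where 1 is 0.08 rad. In form: [[[dx, dy, dz, turn], ...]]. A call has 1 to 12 rows; each row shifts and turns the commanded pose from where the row before left it, along the tool's axes as they then stand; what a row does not reach is not made up. A row lasts 1/12 s, in which the tool goes at most 41.7 mm and 7.16 degrees, less where a joint would pass 70% of its speed; a pose out of reach is approached as far as the arm can. A call with a number of a shift or a turn outside -1 to 1 is refused whole. A call with a gripper value outside its range is refused whole. OPENING is the closure, from -1 (fully open) to 1 (shut), set as the call begins (- or left out, the last holds). The fingers move at their own pace and stop on an object; the grip force is fixed at half the most. Time passes only in rows, so rows that do not move let the fingers close. It gives the time, the measured TCP pose, the force, the opening and the grip force at its end, in the units of the state.
- ctrl.read_state(): the state, without advancing time (a new reading comes with each control period).
- ctrl.get_image(name): name is "scene" or "side" or "wrist"; returns a dict with "img" (400x640x3 uint8, red, green, blue), "intrinsics" (3x3 intrinsics, pixels), "extrinsics" (4x4, takes a point from camera to world coordinates). Camera axes: x right, y up, looking along -z (the intrinsics and any distortion apply to the point x, -y, -z); pixel columns grow to the right and rows downward; lengths in mm; the calibration is good to about 2 mm. A picture is of the moment at which its call begins. There is no depth.
- ctrl.finish_job(): hands the job in; it is judged then, once.
Trained networks look in the newest picture that a camera, given by its name, has taken for a name from the list of things; names that differ only in an ending like _2 or _b are one class to them, and where a whole thing is asked for, a point or a joint stands for the part that bears it (a point fixed in the world has none). Each returns a list of dicts, best first, with "confidence" (0 to 1); they miss things now and then, are a little off and sometimes report something else, mostly with a low value. They report only what shows in the picture. A call takes as long as a camera call. They do not tell look-alikes from the thing itself.
- ctrl.find_in(camera, target): "position" ([row, column] in pixels, amid what is visible of it).
- ctrl.trace(camera, target): "mask" (400x640 bool, what is visible of it) and "position" ([row, column] in pixels, amid what is visible of it).
- ctrl.place_of(camera, target): "position" ([row, column] in pixels: a listed point, or the origin of a listed thing).
The state is a dict: "clock": time; "qpos": joint angles; "qd": joint speeds; "tau": joint torques, N m; "eef_pos": TCP position; "tool_rot": TCP orientation; "force": force on the tool from outside, world axes, zero at the start; "torque": the same for the moment, N m; "width": finger opening in mm; "gripper_force": force on a finger pad.
Only numpy, scipy, OpenCV 4.12 (cv2) and the standard library are available. Lean on these libraries where they do the work, as an engineer would, in place of code of your own. Each camera call takes 0.05 s, during which the arm holds its last target. There are 200 camera calls.

### The job

Make one square pile of the four sheet-metal covers in the corner of the stacking fixture: slide the white cover off the feed ledge onto the grey and blue ones, put the green one with the handle on top, and push the pile home so that all four covers touch both yellow fences and their edges are flush. When the pile is square, press the red plunger of the batch counter fully down to its stop and let it come back up. Leave the oil bottle, grease tin, carton and wrench where they are.

Things in the scene. Friction and masses are not known exactly. Their poses are not given: they have to be found in the camera images.
- fixture: Stacking fixture, fixed. Origin on the bench under the centre of the finished pile; x points to the far fence, y along the feed direction to the end fence. Floor plate 6 mm thick, x -115 to +64, y -130 to +82 mm. Yellow fences 12 mm thick, tops 58 mm above the bench: far fence, inner face x = +52, y -70 to +82; end fence, inner face y = +70, x -55 to +52. The other two sides are open.
- home (a point): Where the finished pile stands: centre of the underside of its lowest cover, on the fixture's floor plate (6 mm above the bench); axes as the fixture's.
- ledge (a point): Middle of the top of the dark hardwood feed ledge, part of the fixture: a block 90 mm (x) by 180 mm (y), x -65 to +25, y -310 to -130 mm in the fixture's frame, top 38 mm above the bench, 2 mm above the top of two stacked covers. Between it and the finished pile a gap 60 mm wide is open down to the floor plate.
- cover_a: Grey cover, a flat rigid slab of smooth painted sheet metal, 104 mm (x) by 140 mm (y) by 15 mm thick (too wide to grip), about 0.3 kg. Lies on the fixture's floor, askew and away from the fences. Origin: centre of its underside, z up.
- cover_b: Blue cover, same size as the grey one, lies askew on top of it. Origin: centre of its underside.
- cover_c: White cover, same size, lies on the feed ledge. Origin: centre of its underside.
- cover_d: Green cover, same slab (104 x 140 x 15 mm) with a black bow handle on top; lies on the bench, to the left or to the right. Origin: centre of its underside, z up. The handle bar runs along its y for 80 mm, 10 mm thick, its axis 42 mm above the underside (22 mm free under the bar).
- handle (a point): Middle of the handle bar of the green cover, 42 mm above its underside.
- counter: Batch counter, fixed to the bench on the other side from the green cover: grey box 100 x 85 x 60 mm with a red round palm plunger on top. Origin: centre of its underside.
- plunger_top (a point): Centre of the top face of the red plunger head (48 mm diameter, 12 mm thick), 100 mm above the bench when up; moves down with it.
- plunger (a joint): Plunger travel: 0 when up, 0.012 m when fully down on its stop; the spring takes about 2.5 N to start and 8.5 N at the stop, and brings it back up.
- oil_bottle: Bystander: yellow oil bottle, 60 mm diameter, 120 mm tall, standing on the bench between robot and feed ledge. Origin: centre of its underside.
- grease_tin: Bystander: grease tin with orange label, 72 mm diameter, 85 mm tall, standing to the left of the end fence. Origin: centre of its underside.
- carton: Bystander: small carton with a green band, 80 x 120 x 50 mm, beyond the ledge. Origin: centre of its underside.
- wrench: Bystander: steel wrench 180 mm long, lying flat beyond the fixture. Origin: underside, its length along x.
Mind the look-alikes: they are no part of the job. There is more than one size of the cover_d; the one meant has the size given above.

How it is judged:
By the outcome, as a careful person would: the job done as asked, in the order asked, and still so for the second after the job is handed in, with the robot touching nothing.
It also fails if it takes over 72 s, if anything falls off the work surface, if the arm or the gripper's body presses on something with over 40 N, if the wrist force passes 120 N, or if a joint passes its speed limit or range.

## Working session

There is one attempt and no reset: what is moved stays moved. The work goes in short steps, Python scripts to look and compute and a shell command to move; the robot and the scene stay as the last step left them, time stands still between calls to the robot, and variables do not carry over. Pictures are saved under pics/ and viewed, at most 10 in all, crops included, and the job is handed in when it is done.

```bash
mkdir -p pics; ls
cat > h.py <<'E'
import numpy as np, cv2
from cell import ctrl
def cam(n):
    d=ctrl.get_image(n); return d
def ray(d,rc):
    K=np.array(d['intrinsics']);E=np.array(d['extrinsics'])
    u=np.array([(rc[1]-K[0,2])/K[0,0],(rc[0]-K[1,2])/K[1,1],1.])
    v=E[:3,:3]@np.array([u[0],-u[1],-1.]); return E[:3,3],v
def at_z(d,rc,z):
    o,v=ray(d,rc); return o+v*(z-o[2])/v[2]
def proj(d,P):
    K=np.array(d['intrinsics']);E=np.array(d['extrinsics'])
    p=(np.atleast_2d(P)-E[:3,3])@E[:3,:3]
    return np.c_[K[1,2]-K[1,1]*p[:,1]/-p[:,2], K[0,2]+K[0,0]*p[:,0]/-p[:,2]]
def save(n,img,s=1.25):
    cv2.imwrite('pics/'+n+'.png',cv2.resize(np.ascontiguousarray(img[:,:,::-1]),None,fx=s,fy=s,interpolation=cv2.INTER_CUBIC))
E
python3 - <<'E'
from h import *
np.set_printoptions(precision=1,suppress=True)
for c in ['scene','side']:
    d=cam(c); save(c+'0',d['img']); print(c,d.keys(),d['extrinsics'])
    for t in ['home','ledge','cover_a','cover_b','cover_c','cover_d','handle','plunger_top','counter','oil_bottle','grease_tin']:
        z=dict(home=6,ledge=38,cover_a=6,cover_b=21,cover_c=38,handle=42,plunger_top=100).get(t,0)
        for r in ctrl.place_of(c,t)[:3]:
            print(t,np.array(r['position']),round(r['confidence'],2),at_z(d,r['position'],z))
print(ctrl.read_state())
E
```

```text
pics
scene dict_keys(['img', 'intrinsics', 'extrinsics']) [[   0.4   -0.5    0.7 1302.8]
 [   0.9    0.3   -0.3 -402. ]
 [   0.     0.8    0.6  779.3]
 [   0.     0.     0.     1. ]]
home [235.3 373.5] 0.71 [570.8 115.7   6. ]
home [224.6 432.1] 0.22 [604.6 298.1   6. ]
cover_a [258.1 207.9] 0.92 [ 458.5 -334.7    6. ]
cover_a [230.8 366. ] 0.77 [544.4 106.4   6. ]
cover_a [200.8 189.1] 0.75 [ 173.3 -329.2    6. ]
cover_b [258.1 207.9] 0.92 [ 474.9 -336.    21. ]
cover_b [230.8 366. ] 0.77 [559.1  96.5  21. ]
cover_b [200.8 189.1] 0.75 [ 195.2 -330.6   21. ]
cover_c [258.1 207.9] 0.92 [ 493.4 -337.5   38. ]
cover_c [230.8 366. ] 0.77 [575.7  85.4  38. ]
cover_c [200.8 189.1] 0.75 [ 220.  -332.2   38. ]
cover_d [258.1 207.9] 0.92 [ 451.9 -334.2    0. ]
cover_d [230.8 366. ] 0.77 [538.5 110.3   0. ]
cover_d [200.8 189.1] 0.75 [ 164.5 -328.7    0. ]
handle [246. 206.] 0.95 [ 450.2 -331.9   42. ]
handle [310.3 200.4] 0.78 [ 655.6 -391.    42. ]
handle [187.8 183.6] 0.59 [ 147.4 -334.7   42. ]
plunger_top [163.8 420. ] 0.62 [426.1 370.1 100. ]
counter [191.4 416. ] 0.75 [436.2 364.    0. 
[... 1045 characters left out ...]
378.2   42. ]
handle [352.5 274.7] 0.7 [ 183.6 -328.9   42. ]
plunger_top [114.2 238.8] 0.64 [445.4 349.9 100. ]
counter [139.2 240.7] 0.62 [448.5 365.4   0. ]
oil_bottle [272.9 321.5] 0.8 [ 380.3 -189.9    0. ]
grease_tin [137. 293.] 0.75 [588.6 291.8   0. ]
grease_tin [113.9 233.1] 0.4 [487.7 500.4   0. ]
{'clock': 1.2, 'qpos': array([-0.1,  0.6,  0. ,  1.5, -0. ,  1. , -0. ]), 'qd': array([-0., -0.,  0.,  0.,  0.,  0., -0.]), 'tau': array([ -0. , -56.3,   1.2, -19.4,   0. ,   0. ,   0. ]), 'eef_pos': array([650. ,   0. , 231.3]), 'tool_rot': array([-3.1, -0. ,  1.6]), 'force': array([-0.1, -0.7,  1. ]), 'torque': array([ 0.1, -0. ,  0. ]), 'gripper_force': 0.0, 'width': 85.24420554482427}
```

View pictures.

View pics/scene0.png

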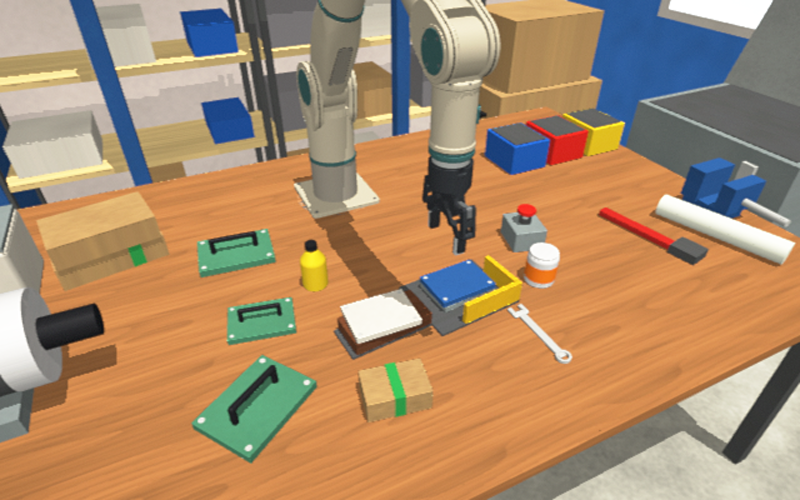

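View pics/side0.png

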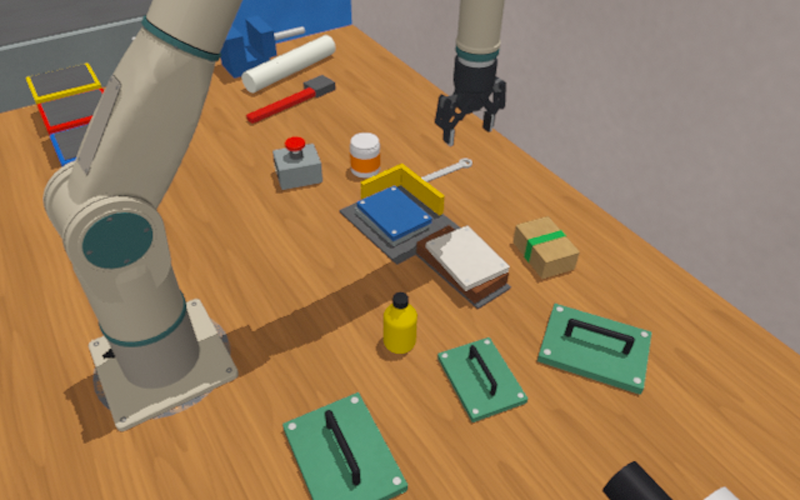

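```bash
cat >> h.py <<'E'
from scipy.optimize import minimize
HSV=dict(green=((65,60,40),(90,255,255)),blue=((100,120,50),(125,255,255)),yellow=((22,150,90),(32,255,255)),white=((0,0,185),(180,45,255)))
def mask(img,col,near,d,R=110,zc=20):
    hsv=cv2.cvtColor(np.ascontiguousarray(img),cv2.COLOR_RGB2HSV)
    m=cv2.inRange(hsv,*HSV[col])
    c=proj(d,[near[0],near[1],zc])[0]
    e=[np.linalg.norm(proj(d,[near[0]+a,near[1]+b,zc])[0]-c) for a,b in((R,0),(0,R))]
    g=np.zeros_like(m); cv2.circle(g,(int(c[1]),int(c[0])),int(max(e)),255,-1)
    m=cv2.bitwise_and(m,g)
    if col!='yellow': m=cv2.morphologyEx(m,cv2.MORPH_CLOSE,np.ones((7,7)))
    n,l,s,_=cv2.connectedComponentsWithStats(m)
    if col!='yellow':
        k=1+np.argmax(s[1:,4]); m=np.uint8(l==k)*255
    return m
def boxes(pose,bs):
    x,y,a=pose; c,s=np.cos(a),np.sin(a); out=[]
    for x0,x1,y0,y1,z0,z1 in bs:
        P=np.array([[X,Y,Z] for X in(x0,x1) for Y in(y0,y1) for Z in(z0,z1)])
        out.append(np.c_[x+c*P[:,0]-s*P[:,1],y+s*P[:,0]+c*P[:,1],P[:,2]])
    return out
def render(d,pose,bs,S=4):
    m=np.zeros((400*S,640*S),np.uint8)
    for P in boxes(pose,bs):
        q=proj(d,P)[:,::-1]*S+S/2
        cv2.fillConvexPoly(m,cv2.convexHull(q.astype(np.float32)).astype(np.int32),255)
    return cv2.resize(m,(640,400),interpolation=cv2.INTER_AREA)/255.
def fit(views,pose0,bs,free=None):
    # views: list of (d,mask)
    x0=np.array(pose0,float)
    def cost(p):
        q=[p[0],p[1],p[2]/100]; c=0
        for d,m in views:
            r=render(d,q,bs); t=m/255.; c+=np.abs(r-t).sum()/t.sum()
        return c/len(views)
    p0=[x0[0],x0[1],x0[2]*100]; best=None
    for da in(-20,0,20):
        s=np.array([p0]*4,float)+np.array([[0,0,0],[25,0,0],[0,25,0],[0,0,12]])+[0,0,da]
        r=minimize(cost,s[0],method='Nelder-Mead',options=dict(initial_simplex=s,xatol=.05,fatol=1e-5))
        r=minimize(cost,r.x,method='Nelder-Mead',options=dict(initial_simplex=r.x+np.array([[0,0,0],[4,0,0],[0,4,0],[0,0,4]]),xatol=.05,fatol=1e-5))
        if best is None or r.fun<best.fun: best=r
    return best.x*[1,1,.01],best.fun
def slab(z,w=104,l=140): return [(-w/2,w/2,-l/2,l/2,z,z+15)]
FENCE=[(52,64,-70,82,6,58),(-55,52,70,82,6,58)]
E
python3 - <<'E'
from h import *
np.set_printoptions(precision=3,suppress=True)
D={c:cam(c) for c in('scene','side')}
for c,d in D.items(): np.save(c+'0.npy',d,allow_pickle=True)
def go(col,near,bs,R,cs=('scene','side'),zc=20):
    v=[(D[c],mask(D[c]['img'],col,near,D[c],R,zc)) for c in cs]
    return fit(v,(*near,0),bs)
for cs in (('scene','side'),('scene',),('side',)):
    print(cs)
    print('fence',go('yellow',(575,112),FENCE,130,cs))
    print('blue',go('blue',(560,95),slab(21),110,cs))
    print('white',go('white',(580,-110),slab(38),110,cs,45))
# greens: footprint on z=15
for c,d in D.items():
    for n in((450,-335),(680,-380),(170,-338)):
        m=mask(d['img'],'green',n,d,110)
        cn=max(cv2.findContours(m,0,2)[0],key=cv2.contourArea)[:,0]
        P=np.array([at_z(d,(p[1],p[0]),12)[:2] for p in cn],np.float32)
        print(c,n,cv2.minAreaRect(P), m[-1].any())
print('d',go('green',(450,-335),slab(0),90))
E
```

```text
('scene', 'side')
fence (array([581.181, 124.323,   0.099]), np.float64(0.16399998907516558))
blue (array([545.07 , 101.199,   0.041]), np.float64(0.07651922539018965))
white (array([ 583.879, -105.61 ,   -0.021]), np.float64(0.22717281356987237))
('scene',)
fence (array([581.526, 125.848,   0.095]), np.float64(0.18693720032744712))
blue (array([544.814, 102.081,   0.039]), np.float64(0.0838468720821662))
white (array([ 584.674, -105.146,   -0.029]), np.float64(0.12237324222618338))
('side',)
fence (array([580.572, 124.089,   0.082]), np.float64(0.12768470445503044))
blue (array([545.351, 100.867,   0.054]), np.float64(0.062131668309782014))
white (array([ 590.8  , -102.664,   -0.109]), np.float64(0.30799190489592965))
scene (450, -335) ((455.141845703125, -331.6009216308594), (136.60107421875, 113.22417449951172), 78.91180419921875) False
scene (680, -380) ((667.9600219726562, -388.02142333984375), (140.52586364746094, 184.74197387695312), 35.06960678100586) False
scene (170, -338) ((180.81309509277344, -332.7736511230469), (177.27618408203125, 152.93359375), 84.03894805908203) False
side (450, -335) ((448.09503173828125, -334.0317687988281), (143.27955627441406, 105.06199645996094), 78.83586120605469) False
side (680, -380) ((664.3414306640625, -390.9927978515625), (145.08663940429688, 179.070556640625), 35.062034606933594) False
side (170, -338) ((176.94773864746094, -335.9808349609375), (189.51296997070312, 134.92178344726562), 84.15697479248047) True
d (array([ 450.054, -329.999,   -0.183]), np.float64(0.098412531343853))
```

Run:
```python
from h import *
out=[]
fp=(581.2,124.3,.095)
L=[(fp,FENCE,(255,0,0)),((545,101.2,.045),slab(21),(0,255,0)),((584,-105.6,-.03),slab(38),(255,0,255)),(fp,[(-65,25,-310,-130,0,38)],(0,255,255)),((450,-332,-.19),slab(0),(255,0,0))]
for c,(r,k) in dict(scene=(190,260),side=(110,270)).items():
    d=np.load(c+'0.npy',allow_pickle=True).item(); S=5
    img=d['img']; big=cv2.resize(np.ascontiguousarray(img),None,fx=S,fy=S,interpolation=cv2.INTER_CUBIC)
    for pose,bs,col in L:
        for P in boxes(pose,bs):
            q=(proj(d,P)[:,::-1]*S+S/2).astype(int)
            for i,j in((0,1),(0,2),(0,4),(1,3),(1,5),(2,3),(2,6),(4,5),(4,6),(3,7),(5,7),(6,7)): cv2.line(big,tuple(map(int,q[i])),tuple(map(int,q[j])),col,1)
    out.append(big[r*S:(r+140)*S,k*S:(k+160)*S] )
    o2=big[220*S:330*S,150*S:250*S] if c=='scene' else big[255*S:345*S,335*S:435*S]
    cv2.imwrite(f'pics/green_{c}.png',cv2.resize(o2,None,fx=.8,fy=.8)[:,:,::-1])
    cv2.imwrite(f'pics/fix_{c}.png',cv2.resize(out[-1],(686,600))[:,:,::-1])
```

```text
(no output)
```

View pics/fix_scene.png

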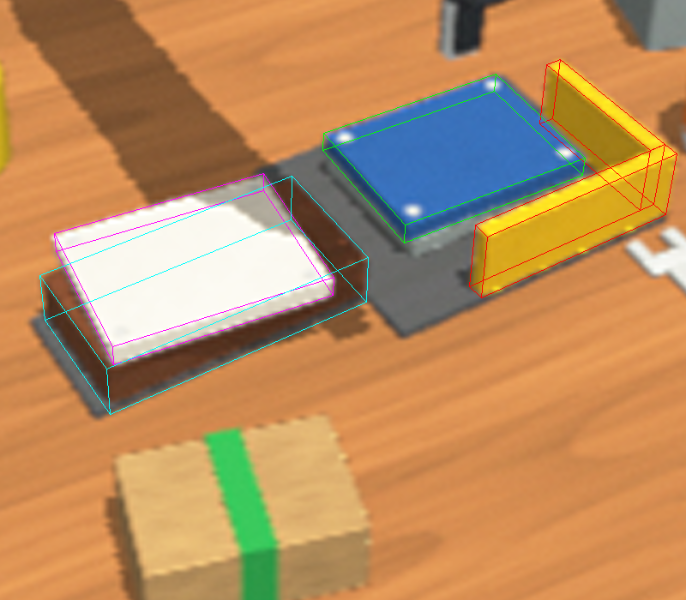

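View pics/green_side.png

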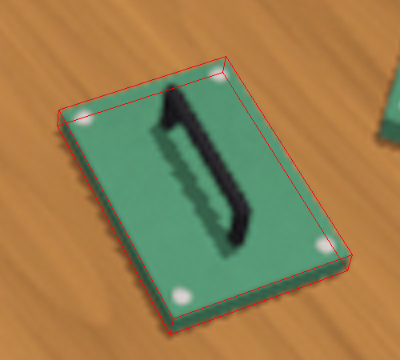

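```bash
cat >> h.py <<'E'
FIX=np.array([581.2,124.3,.095])
def f2w(x,y,F=None):
    F=FIX if F is None else F
    c,s=np.cos(F[2]),np.sin(F[2]); return F[0]+c*x-s*y,F[1]+s*x+c*y
def w2f(x,y,F=None):
    F=FIX if F is None else F
    c,s=np.cos(F[2]),np.sin(F[2]); dx,dy=x-F[0],y-F[1]; return c*dx+s*dy,-s*dx+c*dy
def go(xy,z,yaw=None):
    """print tool-axis shifts (unit 25mm) and turn (unit .08 rad); turn done after/before noted"""
    s=ctrl.read_state(); p=s['eef_pos']; y0=s['tool_rot'][2]
    d=np.array([xy[0],xy[1],z])-p
    def ax(yw): t=np.array([np.cos(yw),np.sin(yw),0]);u=np.array([np.sin(yw),-np.cos(yw),0]);return np.round([d@t/25,d@u/25,-d[2]/25],2)
    print('pos',np.round(p,1),'rot',np.round(s['tool_rot'],3),'fix',np.round(w2f(*p[:2]),1),'t',s['clock'],'F',np.round(s['force'],1),'w',round(s['width'],1))
    print('shift at present yaw',ax(y0))
    if yaw is not None: print('turn units',round((y0-yaw)/.08,2),'shift if turned first',ax(yaw))
E
python3 - <<'E'
from h import *
go(f2w(-19,-335),100,np.pi/2+.095)
E
```

```text
pos [650.    0.  231.3] rot [ 3.142 -0.     1.571] fix [  56.7 -130.2] t 1.3 F [-0.2 -0.  -0.2] w 85.4
shift at present yaw [-8.44 -2.24  5.25]
turn units -1.19 shift if turned first [-8.19 -3.03  5.25]
```

```bash
python3 -m crank '[[[0,0,0,-0.6],[0,0,0,-0.59],[-0.91,-0.34,0.58,0],[-0.91,-0.34,0.58,0],[-0.91,-0.34,0.58,0],[-0.91,-0.34,0.58,0],[-0.91,-0.34,0.58,0],[-0.91,-0.34,0.58,0],[-0.91,-0.34,0.58,0],[-0.91,-0.34,0.58,0],[-0.91,-0.34,0.58,0]]]' 0
python3 -m crank '[[[0,0,0.6,0],[0,0,0.6,0],[0,0,0.6,0],[0,0,0.6,0],[0,0,0,0]]]'
python3 -c "
from h import *
go(f2w(-19,-335),40,np.pi/2+.095)"
```

```text
clock: 2.22
eef_pos: [593.1, -212.2, 100.2]
tool_rot: [3.141, 0.0, 1.666]
force: [0.0, -0.4, 0.8]
width: 42.9
gripper_force: 0.0
clock: 2.63
eef_pos: [591.3, -210.5, 38.0]
tool_rot: [-3.137, -0.002, 1.666]
force: [-0.5, -1.1, -0.7]
width: 42.7
gripper_force: 0.0
pos [ 591.3 -210.5   38. ] rot [-3.137e+00 -2.000e-03  1.666e+00] fix [ -21.7 -334.2] t 2.6333 F [-0.5 -1.1 -0.7] w 42.7
shift at present yaw [-0.03  0.11 -0.08]
turn units 0.0 shift if turned first [-0.03  0.11 -0.08]
```

```bash
python3 -m crank '[[[0,0.1,-0.1,0],[0.6,0,0,0],[0.6,0,0,0],[0.6,0,0,0],[0.6,0,0,0],[0.6,0,0,0],[0.6,0,0,0],[0.6,0,0,0],[0,0,0,0]]]'
python3 -c "
from h import *
d=cam('scene');save('push1',d['img'][170:310,250:450],3.5)
go(f2w(-19,-95),40,np.pi/2+.095)"
```

```text
clock: 3.38
eef_pos: [585.7, -99.4, 44.0]
tool_rot: [3.141, -0.004, 1.673]
force: [-0.3, 0.3, 0.1]
width: 42.9
gripper_force: 0.0
pos [ 585.9 -101.9   44. ] rot [ 3.141e+00 -2.000e-03  1.671e+00] fix [ -16.8 -225.7] t 3.4333 F [0.9 0.  0. ] w 43.1
shift at present yaw [ 5.23 -0.06  0.16]
turn units 0.07 shift if turned first [ 5.23 -0.09  0.16]
```

View pics/push1.png

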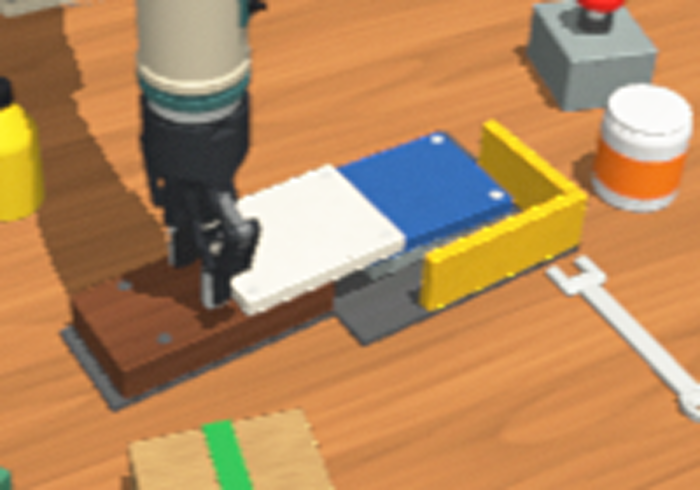

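White (px ≈ 320,235 in the crop) is sliding squarely off the ledge, with its leading edge already on blue. I'll continue the push.

```bash
python3 -m crank '[[[0.3,0,0.06,0],[0.5,0,0.06,0],[0.5,0,0,0],[0.5,0,0,0],[0.5,0,0,0],[0.5,0,0,0],[0.5,0,0,0],[0.5,0,0,0],[0.5,0,0,0],[0.5,0,0,0],[0.4,0,0,0],[0,0,0,0]]]'
python3 -c "
from h import *
go(f2w(-19,-81),40,np.pi/2+.095)"
```

```text
clock: 4.43
eef_pos: [573.2, 27.0, 40.3]
tool_rot: [-3.142, -0.002, 1.67]
force: [-0.5, 0.7, -0.7]
width: 42.6
gripper_force: 0.0
pos [573.2  27.   40.3] rot [-3.142e+00 -2.000e-03  1.670e+00] fix [-17.2 -96.1] t 4.4333 F [-0.5  0.7 -0.7] w 42.6
shift at present yaw [ 0.61 -0.07  0.01]
turn units 0.05 shift if turned first [ 0.61 -0.07  0.01]
```

```bash
python3 -m crank '[[[0.2,0,0,0],[0.2,0,0,0],[0.15,0,0,0],[0,0,0,0]]]'
python3 -m crank '[[[0.1,0,0,0],[0,0,0,0]]]'
python3 -m crank '[[[0.1,0,0,0],[0,0,0,0]]]'
python3 -c "
from h import *
go(f2w(-19,-81),40,np.pi/2+.095)"
```

```text
clock: 4.77
eef_pos: [572.2, 37.5, 40.3]
tool_rot: [3.141, -0.0, 1.666]
force: [-0.5, -0.2, -0.8]
width: 42.8
gripper_force: 0.0
clock: 4.93
eef_pos: [572.0, 39.3, 40.3]
tool_rot: [3.142, -0.0, 1.666]
force: [-0.0, 0.3, -0.8]
width: 43.2
gripper_force: 0.0
clock: 5.1
eef_pos: [571.7, 41.7, 40.3]
tool_rot: [-3.142, 0.0, 1.666]
force: [-0.7, 0.4, -0.4]
width: 42.5
gripper_force: 0.0
pos [571.7  41.7  40.3] rot [-3.142  0.     1.666] fix [-17.3 -81.4] t 5.1 F [-0.7  0.4 -0.4] w 42.5
shift at present yaw [ 0.01 -0.07  0.01]
turn units -0.0 shift if turned first [ 0.01 -0.07  0.01]
```

```bash
python3 -m crank '[[[-0.7,0,0,0],[-0.65,0,0,0],[0,0,0,0]]]'
python3 -c "
from h import *
a=cam('scene')['img'][180:300,290:430];b=cam('side')['img'][115:235,260:400]
save('p2',np.hstack([a,b]),2.8)
go(f2w(-10,-112),11,np.pi/2+.095)"
```

```text
clock: 5.35
eef_pos: [575.2, 3.8, 40.4]
tool_rot: [3.141, 0.003, 1.661]
force: [-0.5, -0.3, -0.4]
width: 42.8
gripper_force: 0.0
pos [574.9   7.9  40.3] rot [-3.142 -0.     1.664] fix [ -17.3 -115.3] t 5.45 F [ 0.4 -0.3  0.2] w 42.4
shift at present yaw [0.13 0.29 1.17]
turn units -0.02 shift if turned first [0.13 0.29 1.17]
```

View pics/p2.png

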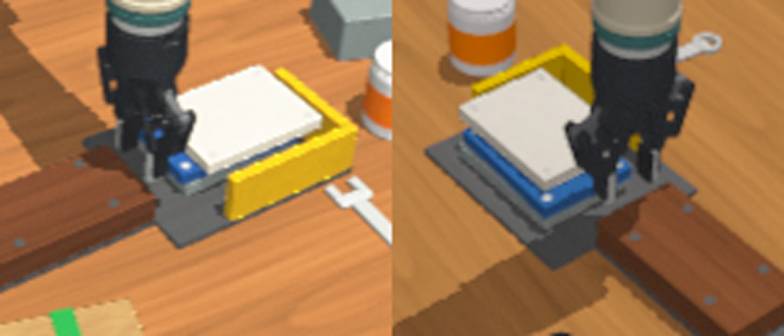

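White (crop ≈250,120) lies on blue, which sticks out ~15–20 mm towards the ledge with the grey below it. Fingers are in the gap; lower and push the lower layers.

```bash
python3 -m crank '[[[0,-0.4,0.4,0],[0,0,0.4,0],[0,0,0.42,0],[0,0,0,0]]]'
python3 -c "
from h import *
go(f2w(-28,-81),9,np.pi/2+.095)"
python3 -m crank '[[[0.2,0,0,0],[0.2,0,0,0],[0.2,0,0,0],[0.2,0,0,0],[0.2,0,0,0],[0.1,0,0,0],[0,0,0,0]]]'
python3 -c "
from h import *
go(f2w(-28,-81),9,np.pi/2+.095)"
```

```text
clock: 5.78
eef_pos: [563.7, 8.3, 7.6]
tool_rot: [-3.138, -0.001, 1.667]
force: [-0.3, -0.0, -0.7]
width: 42.6
gripper_force: 0.0
pos [563.7   8.3   7.6] rot [-3.138e+00 -1.000e-03  1.667e+00] fix [ -28.4 -113.8] t 5.7833 F [-0.3 -0.  -0.7] w 42.6
shift at present yaw [ 1.31  0.02 -0.05]
turn units 0.02 shift if turned first [ 1.31  0.02 -0.05]
clock: 6.37
eef_pos: [562.5, 35.3, 10.1]
tool_rot: [3.141, -0.0, 1.667]
force: [0.3, -1.1, -0.8]
width: 42.6
gripper_force: 0.5
pos [562.5  35.3  10.1] rot [ 3.141 -0.     1.667] fix [-27.  -86.8] t 6.3667 F [ 0.3 -1.1 -0.8] w 42.6
shift at present yaw [ 0.23 -0.04  0.04]
turn units 0.01 shift if turned first [ 0.23 -0.04  0.04]
```

Continue in small steps until the force rises at the fence.

```bash
for i in 1 2; do :; done
python3 -m crank '[[[0.1,0,0,0],[0.1,0,0,0],[0,0,0,0]]]'|grep -E "pos|force"
python3 -m crank '[[[0.08,0,0,0],[0,0,0,0]]]'|grep -E "pos|force"
python3 -m crank '[[[0.08,0,0,0],[0,0,0,0]]]'|grep -E "pos|force"
python3 -m crank '[[[0.08,0,0,0],[0,0,0,0]]]'|grep -E "pos|force"
```

```text
eef_pos: [562.0, 39.6, 10.0]
force: [0.4, -3.5, 1.2]
gripper_force: 1.6
eef_pos: [561.9, 40.0, 10.0]
force: [1.5, -6.6, 2.0]
gripper_force: 1.7
eef_pos: [561.9, 40.1, 10.0]
force: [1.5, -9.5, 2.7]
gripper_force: 2.8
eef_pos: [561.9, 40.2, 10.1]
force: [1.1, -13.3, 1.3]
gripper_force: 5.2
```

```bash
python3 -m crank '[[[-0.8,0,0,0],[0,0,-0.9,0],[0,0,-0.9,0],[0,0,-0.9,0],[0,0,0,0]]]' 1 | grep pos
python3 -c "
from h import *
go(f2w(-130,0),70,np.pi/2+.095)"
```

```text
eef_pos: [565.6, 27.3, 80.9]
pos [565.6  27.3  80.9] rot [ 3.135e+00 -2.000e-03  1.667e+00] fix [-24.8 -95.1] t 7.5333 F [0.5 0.5 0.8] w -0.1
shift at present yaw [ 3.81 -4.21  0.43]
turn units 0.01 shift if turned first [ 3.8  -4.21  0.43]
```

```bash
python3 -m crank '[[[0,-0.85,0,0],[0,-0.85,0,0],[0.3,-0.85,0,0],[0.7,-0.85,0,0],[0.7,-0.81,0,0],[0.7,0,0.4,0],[0.7,0,0.6,0],[0.7,0,0.6,0],[0,0,0.6,0],[0,0,0.62,0],[0,0,0,0]]]' | grep pos
python3 -c "
from h import *
go(f2w(-110,0),10,np.pi/2+.095)
d=cam('side');save('p3',d['img'][100:230,240:400],3.5)"
```

```text
eef_pos: [446.1, 112.8, 17.2]
pos [446.1 112.8  17.2] rot [-3.131e+00 -3.000e-03  1.667e+00] fix [-135.6    1.3] t 8.45 F [-1.2 -0.4  0.2] w 0.2
shift at present yaw [-0.05  1.02  0.29]
turn units 0.01 shift if turned first [-0.05  1.02  0.29]
```

View pics/p3.png

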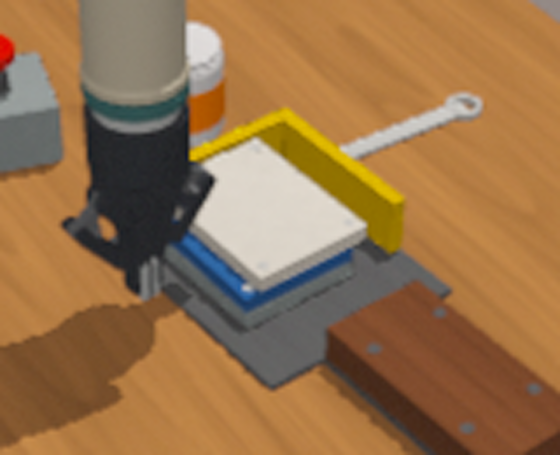

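Pile's three layers stand against the end fence; they are stepped towards the robot (blue edge ≈245,290). Now push towards the far fence.

```bash
python3 -m crank '[[[0,0.2,0.27,0],[0,0.3,0,0],[0,0.3,0,0],[0,0.3,0,0],[0,0.3,0,0],[0,0.3,0,0],[0,0.3,0,0],[0,0.3,0,0],[0,0.2,0,0],[0,0,0,0]]]' | grep -E "pos|force"
python3 -c "
from h import *
go(f2w(-66.5,0),10,np.pi/2+.095)"
python3 -m crank '[[[0,0.1,0,0],[0,0,0,0]]]'|grep -E "pos|force"
python3 -m crank '[[[0,0.1,0,0],[0,0,0,0]]]'|grep -E "pos|force"
python3 -m crank '[[[0,0.1,0,0],[0,0,0,0]]]'|grep -E "pos|force"
```

```text
eef_pos: [510.1, 116.9, 12.0]
force: [-2.7, -1.0, 2.7]
gripper_force: 1.9
pos [510.1 116.9  12. ] rot [-3.134e+00 -3.000e-03  1.665e+00] fix [-71.5  -0.7] t 9.3333 F [-2.7 -1.   2.7] w -0.0
shift at present yaw [0.03 0.2  0.08]
turn units -0.01 shift if turned first [0.03 0.2  0.08]
eef_pos: [511.1, 117.1, 11.8]
force: [-5.1, -1.6, 6.3]
gripper_force: 3.2
eef_pos: [513.4, 117.4, 11.8]
force: [-5.2, -1.4, 5.3]
gripper_force: 3.4
eef_pos: [513.5, 117.4, 11.7]
force: [-9.5, -2.5, 8.8]
gripper_force: 6.3
```

```bash
python3 -m crank '[[[0,0.1,0,0],[0,0.1,0,0],[0,0,0,0]]]'|grep -E "pos|force"
python3 -m crank '[[[0,-0.5,0,0],[0,-0.5,0,0],[0,-0.2,-0.5,0],[0,0,-0.9,0],[0,0,-0.9,0],[0,0,-0.9,0],[0,0,-0.9,0],[0,0,0,0]]]' -1|grep -E "pos|force"
python3 - <<'E'
from h import *
np.set_printoptions(precision=2,suppress=True)
D={c:cam(c) for c in('scene','side')}
v=[(d,mask(d['img'],'green',(450,-335),d,90)) for d in D.values()]
p,f=fit(v,(450,-335,-.19),slab(0)); print('d',p,f)
H=[]
for c,d in D.items():
    for r in ctrl.place_of(c,'handle')[:4]: print(c,np.array(r['position']),r['confidence'],at_z(d,r['position'],42))
    print('pred',proj(d,[p[0],p[1],42]))
go((p[0],p[1]),140,np.pi/2+p[2])
E
```

```text
eef_pos: [513.3, 117.5, 11.6]
force: [-19.2, -3.1, 18.4]
gripper_force: 12.7
eef_pos: [497.1, 115.8, 118.2]
force: [-0.1, 0.1, -0.2]
gripper_force: 0.0
d [ 451.28 -329.78   -0.18] 0.09800400627317475
scene [312.3 202.4] 0.77 [ 663.08 -388.16   42.  ]
scene [189.1 181.2] 0.74 [ 151.53 -342.91   42.  ]
scene [248.4 207.7] 0.72 [ 461.42 -330.     42.  ]
pred [[246.01 206.9 ]]
side [260.9 478.6] 0.65 [ 678.56 -375.99   42.  ]
side [349.4 275. ] 0.64 [ 187.2  -323.58   42.  ]
side [292.2 385.2] 0.57 [ 448.15 -331.41   42.  ]
side [205.2 436.1] 0.45 [ 720.08 -191.35   42.  ]
pred [[291.01 385.89]]
pos [493.2 115.5 113.9] rot [-3.13 -0.    1.67] fix [-88.4  -0.5] t 10.95 F [-0.5 -0.3  0.2] w 85.2
shift at present yaw [-17.57  -3.36  -1.05]
turn units 3.44 shift if turned first [-17.82   1.55  -1.05]
```

```bash
python3 -m crank '[[[0,0,-0.6,0.86],[0,0,-0.6,0.86],[0,0,-0.6,0.86],[0,0,-0.6,0.86]]]' 0 | grep pos
python3 -m crank '[[[-1,0.08,0,0],[-1,0.08,0,0],[-1,0.08,0,0],[-1,0.08,0,0],[-1,0.08,0,0],[-1,0.08,0,0],[-1,0.08,0,0],[-1,0.08,0,0],[-1,0.08,0,0],[-1,0.08,0,0],[-1,0.08,0,0],[-1,0.08,0,0]]]' | grep -E "pos|rot"
python3 -m crank '[[[-1,0.08,0,0],[-1,0.08,0,0],[-1,0.08,0,0],[-1,0.08,0,0],[-1,0.08,0,0],[0,0,0.7,0],[0,0,0.7,0],[0,0,0,0]]]' | grep -E "pos|rot"
python3 -c "
from h import *
go((451.3,-330.5),70,np.pi/2-.19)
d=cam('wrist');save('w1',d['img'],1)
np.save('w1.npy',d,allow_pickle=True)"
```

```text
eef_pos: [493.1, 114.9, 173.8]
eef_pos: [462.7, -185.4, 172.6]
tool_rot: [-3.132, -0.001, 1.39]
eef_pos: [448.3, -307.8, 134.8]
tool_rot: [-3.127, -0.004, 1.389]
pos [ 448.3 -307.8  134.8] rot [-3.127 -0.004  1.389] fix [-173.3 -417.6] t 12.95 F [ 0.3  1.  -0.5] w 43.0
shift at present yaw [-0.87  0.28  2.59]
turn units 0.1 shift if turned first [-0.87  0.29  2.59]
```

View pics/w1.png

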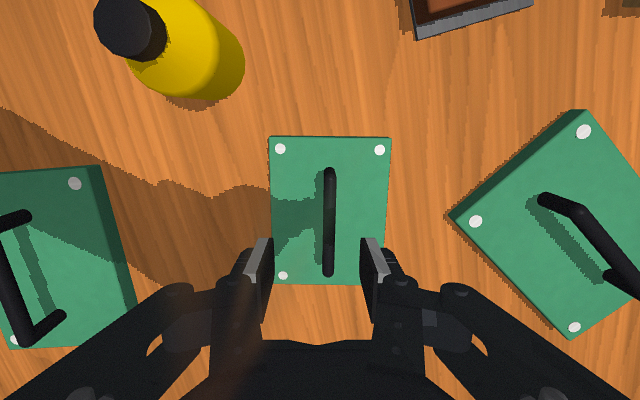

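Wrist view: the small green cover lies under the open fingers, with its bar from (170,331) to (275,328) between them.

```bash
python3 -c "
from h import *
d=np.load('w1.npy',allow_pickle=True).item()
a=at_z(d,(172,330),45);b=at_z(d,(272,328),45);m=(a+b)/2
print(a,b,m,np.linalg.norm(a-b),np.arctan2(*(a-b)[[1,0]])-np.pi/2)
go(m[:2],24,np.pi/2-.19)"
```

```text
[ 461.43064289 -285.18384663   45.        ] [ 445.27008504 -369.12828474   45.        ] [ 453.35036396 -327.15606568   45.        ] 85.48586034424763 -0.19018812971489907
pos [ 449.  -308.   136.3] rot [-3.129e+00 -3.000e-03  1.390e+00] fix [-172.6 -417.8] t 13.0 F [ 0.9 -0.3  0.1] w 42.9
shift at present yaw [-0.72  0.31  4.49]
turn units 0.11 shift if turned first [-0.72  0.32  4.49]
```

```bash
python3 -m crank '[[[-0.78,0.28,0,0.1],[0,0,0.7,0],[0,0,0.7,0],[0,0,0.7,0],[0,0,0.7,0],[0,0,0.7,0],[0,0,0.5,0],[0,0,0.4,0],[0,0,0,0]]]' | grep -E "pos|force"
python3 -c "
from h import *
go((453,-328.5),24,np.pi/2-.19)"
python3 -m crank '[[[0,0,0,0],[0,0,0,0],[0,0,0,0],[0,0,0,0],[0,0,0,0],[0,0,0,0]]]' 1 | grep -E "pos|force|wid|rot"
```

```text
eef_pos: [452.6, -328.4, 27.1]
force: [-0.1, -0.1, -0.7]
gripper_force: 0.0
pos [ 452.6 -328.4   27.1] rot [-3.132e+00 -2.000e-03  1.383e+00] fix [-170.9 -438.4] t 13.75 F [-0.1 -0.1 -0.7] w 43.0
shift at present yaw [-0.    0.02  0.12]
turn units 0.02 shift if turned first [-0.    0.02  0.12]
eef_pos: [453.8, -329.6, 29.6]
tool_rot: [-3.136, -0.0, 1.382]
force: [-0.4, 0.9, 5.8]
width: 7.3
gripper_force: 58.8
```

```bash
python3 -m crank '[[[0,0,0,0],[0,0,0,0],[0,0,0.2,0],[0,0,0,0]]]' 0 | grep -E "pos|force|wid"
python3 -m crank '[[[0,0,0,0],[0,0,0,0],[0,0,0,0],[0,0,0,0],[0,0,0,0],[0,0,0,0]]]' 1 | grep -E "pos|force|wid|rot"
python3 -c "
from h import *
d=cam('wrist');save('w2',d['img'][130:390,150:490],2)"
```

```text
eef_pos: [452.8, -328.7, 22.8]
force: [0.4, 1.0, -0.1]
width: 42.4
gripper_force: 0.0
eef_pos: [453.2, -329.2, 23.6]
tool_rot: [-3.134, -0.001, 1.382]
force: [0.1, -0.2, 0.4]
width: 8.0
gripper_force: 58.4
```

View pics/w2.png

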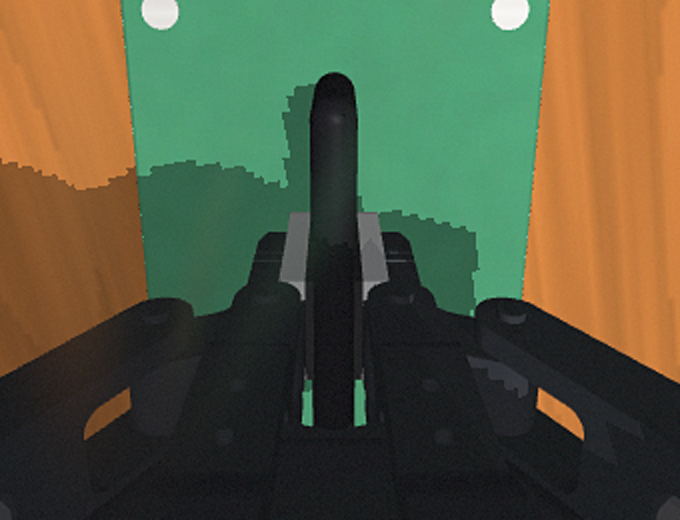

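Solid grip on the middle of the bar (336,270). Lift.

```bash
python3 -m crank '[[[0,0,-0.3,0],[0,0,-0.6,0],[0,0,-0.75,0],[0,0,-0.75,0],[0,0,-0.75,0],[0,0,-0.75,0],[0,0,-0.75,-0.7],[0,0,-0.75,-0.7],[0,0,0,-0.7],[0,0,0,-0.7],[0,0,0,-0.75],[0,0,0,0]]]' | grep -E "pos|force|wid|rot"
python3 -c "
from h import *
go(f2w(-9,-9),160,np.pi/2+.095)"
```

```text
eef_pos: [453.8, -329.2, 159.0]
tool_rot: [-3.135, -0.004, 1.668]
force: [-1.3, -0.7, -2.6]
width: 8.1
gripper_force: 58.6
pos [ 453.8 -329.2  159. ] rot [-3.135 -0.004  1.668] fix [-169.8 -439.4] t 16.1333 F [-1.3 -0.7 -2.6] w 8.1
shift at present yaw [17.2   6.47 -0.04]
turn units 0.02 shift if turned first [17.22  6.43 -0.04]
```

```bash
python3 -m crank '[[[0.5,0.3,0,0],[0.9,0.4,0,0],[0.9,0.4,0,0],[0.9,0.4,0,0],[0.9,0.4,0,0],[0.9,0.4,0,0],[0.9,0.4,0,0],[0.9,0.4,0,0],[0.9,0.4,0,0],[0.9,0.4,0,0],[0.9,0.4,0,0],[0.9,0.3,0,0]]]' | grep -E "pos"
python3 -m crank '[[[0.9,0.3,0,0],[0.9,0.3,0,0],[0.9,0.3,0,0],[0.9,0.3,0,0],[0.9,0.3,0,0],[0.9,0,0,0],[0.5,0,0,0],[0.4,0,0,0],[0,0,0,0]]]' | grep -E "pos|wid"
python3 - <<'E'
from h import *
np.set_printoptions(precision=2,suppress=True)
go(f2w(-9,-9),84,np.pi/2+.095)
D={c:cam(c) for c in('scene','side')}
z=ctrl.read_state()['eef_pos'][2]-23.6; p=ctrl.read_state()['eef_pos']
v=[(d,mask(d['img'],'green',p[:2],d,90,z)) for d in D.values()]
q,f=fit(v,(p[0],p[1],.095),slab(z)); print('green in fixture',w2f(*q[:2]),q,f)
E
```

```text
eef_pos: [544.2, -58.3, 158.7]
eef_pos: [565.3, 103.0, 158.6]
width: 7.8
pos [565.3 103.  158.6] rot [-3.13 -0.    1.67] fix [-17.8 -19.7] t 17.8833 F [-0.9  0.9 -2.1] w 7.8
shift at present yaw [0.43 0.35 2.98]
turn units 0.04 shift if turned first [0.43 0.35 2.98]
green in fixture (np.float64(-19.610554835267227), np.float64(-22.635981197079257)) [563.83  99.91   0.08] 0.2890822261147089
```

```bash
python3 -m crank '[[[0.4,0.38,0,0.04],[0,0,0.4,0],[0,0,0.5,0],[0,0,0.5,0],[0,0,0.5,0],[0,0,0.5,0],[0,0,0.4,0],[0,0,0.3,0],[0,0,0,0]]]' | grep -E "pos|force|wid"
python3 -m crank '[[[0,0,0.1,0],[0,0,0,0]]]' | grep -E "pos|force"
python3 -m crank '[[[0,0,0.1,0],[0,0,0,0]]]' | grep -E "pos|force"
python3 -c "
from h import *
go(f2w(0,0),74.6,np.pi/2+.095)"
```

```text
eef_pos: [572.8, 110.5, 79.6]
force: [-0.1, -0.5, -2.4]
width: 7.9
gripper_force: 58.7
eef_pos: [574.3, 111.4, 78.9]
force: [-0.4, -0.0, -1.5]
gripper_force: 58.7
eef_pos: [574.2, 111.8, 76.5]
force: [-0.5, 0.4, -2.2]
gripper_force: 58.7
pos [574.2 111.8  76.5] rot [-3.135e+00 -3.000e-03  1.663e+00] fix [ -8.1 -11.8] t 19.0667 F [-0.5  0.4 -2.2] w 7.9
shift at present yaw [0.47 0.32 0.08]
turn units -0.03 shift if turned first [0.47 0.33 0.08]
```

```bash
python3 -m crank '[[[0.2,0.15,0.08,0],[0.15,0.1,0,0],[0,0,0,0]]]' | grep -E "pos|force"
python3 -m crank '[[[0.1,0,0.04,0],[0.1,0,0,0],[0,0,0,0]]]' | grep -E "pos|force"
python3 -m crank '[[[0,0.1,0,0],[0,0.1,0,0],[0,0,0,0]]]' | grep -E "pos|force"
python3 -c "
from h import *
go(f2w(0,0),74.6,np.pi/2+.095)"
```

```text
eef_pos: [580.5, 122.8, 74.6]
force: [0.2, 1.3, -0.1]
gripper_force: 58.9
eef_pos: [580.4, 125.9, 74.5]
force: [0.5, 0.4, 5.2]
gripper_force: 59.4
eef_pos: [582.6, 126.1, 74.5]
force: [-5.4, -1.2, 11.6]
gripper_force: 60.2
pos [582.6 126.1  74.5] rot [-3.132 -0.004  1.663] fix [1.5 1.7] t 19.8167 F [-5.4 -1.2 11.6] w 7.6
shift at present yaw [-0.07 -0.06 -0.  ]
turn units -0.03 shift if turned first [-0.07 -0.06 -0.  ]
```

```bash
python3 -m crank '[[[0.1,0,-0.05,0],[0.1,0,0,0],[0,0,0,0]]]' | grep -E "pos|force"
python3 -m crank '[[[0,0,0,0],[0,0,0,0],[0,0,0,0],[0,0,-0.5,0],[0,0,-0.8,0],[0,0,-0.8,0],[0,0,-0.8,0],[0,0,-0.5,0],[0,0,0,0]]]' 0 | grep -E "pos|force|wid"
python3 -c "
from h import *
go(f2w(-100,0),160,np.pi/2+.095)"
```

```text
eef_pos: [582.6, 126.4, 75.0]
force: [-2.5, -9.8, 3.3]
gripper_force: 59.4
eef_pos: [586.4, 131.9, 163.3]
force: [-0.7, -0.8, 0.3]
width: 42.7
gripper_force: 0.0
pos [586.4 131.9 163.3] rot [-3.141 -0.004  1.664] fix [5.9 7.1] t 20.8167 F [-0.7 -0.8  0.3] w 42.7
shift at present yaw [-0.29 -4.23  0.13]
turn units -0.02 shift if turned first [-0.28 -4.23  0.13]
```

```bash
python3 -m crank '[[[-0.8,-0.05,0,0],[-0.9,-0.05,0,0],[-0.9,-0.05,0,0],[-0.9,-0.05,0,0],[-0.9,0,0,0],[-0.1,0,0.5,0],[0,0,0.9,0],[0,0,0.9,0],[0,0,0.9,0],[0,0,0.9,0],[0,0,0.9,0],[0,0,0.3,0]]]' 1 | grep -E "pos|force"
python3 -c "
from h import *
go(f2w(0,-83),29,np.pi/2+.095)
d=cam('side');e=cam('scene')
save('p4',np.hstack([d['img'][100:220,270:400],e['img'][180:300,300:430]]),3)"
```

```text
eef_pos: [586.1, 19.6, 23.5]
force: [-0.8, -0.0, -0.1]
gripper_force: 0.0
pos [586.1  19.6  23.5] rot [-3.129 -0.004  1.664] fix [  -5.  -104.7] t 21.8167 F [-0.8 -0.  -0.1] w 0.1
shift at present yaw [ 0.87  0.2  -0.22]
turn units -0.03 shift if turned first [ 0.87  0.2  -0.22]
```

View pics/p4.png

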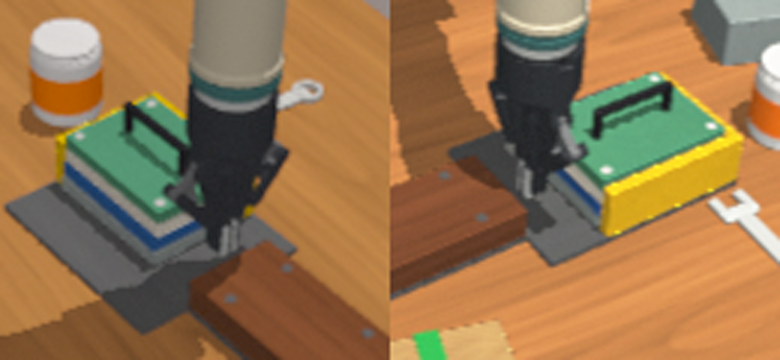

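```bash
python3 -m crank '[[[0.15,0.1,-0.22,0],[0.2,0,0,0],[0.2,0,0,0],[0.15,0,0,0],[0,0,0,0]]]' | grep -E "pos|force"
python3 -m crank '[[[0.1,0,0,0],[0.1,0,0,0],[0,0,0,0]]]' | grep -E "pos|force"
python3 -m crank '[[[0.1,0,0,0],[0.1,0,0,0],[0,0,0,0]]]' | grep -E "pos|force"
python3 -m crank '[[[0.1,0,0,0],[0.1,0,0,0],[0,0,0,0]]]' | grep -E "pos|force"
```

```text
eef_pos: [589.7, 38.9, 33.0]
force: [0.2, -0.3, -0.3]
gripper_force: 0.0
eef_pos: [588.9, 42.4, 32.3]
force: [-0.1, -0.1, 0.4]
gripper_force: 0.0
eef_pos: [589.1, 43.3, 32.4]
force: [0.8, -5.4, -1.0]
gripper_force: 2.8
eef_pos: [589.1, 43.3, 32.5]
force: [1.6, -13.4, -1.5]
gripper_force: 7.1
```

```bash
python3 -m crank '[[[-0.4,0,0,0],[-0.5,0,0,0],[0,0,0.3,0],[0,0,0.3,0],[0,0,0.25,0],[0,0,0,0]]]' | grep -E "pos|force"
python3 -m crank '[[[0.15,0,0,0],[0.15,0,0,0],[0.15,0,0,0],[0,0,0,0]]]' | grep -E "pos|force"
python3 -m crank '[[[0.1,0,0,0],[0.1,0,0,0],[0,0,0,0]]]' | grep -E "pos|force"
python3 -m crank '[[[0.1,0,0,0],[0.1,0,0,0],[0,0,0,0]]]' | grep -E "pos|force"
```

```text
eef_pos: [588.5, 30.7, 9.1]
force: [-0.3, 0.5, -1.3]
gripper_force: 0.0
eef_pos: [589.1, 40.9, 11.2]
force: [0.1, -1.6, -0.2]
gripper_force: 0.0
eef_pos: [589.1, 40.7, 11.4]
force: [-0.4, -10.0, -1.0]
gripper_force: 0.0
eef_pos: [589.1, 40.6, 11.7]
force: [0.4, -18.6, -0.3]
gripper_force: 0.0
```

Gripper force 0 and an early stop suggest the gripper body met the handle, so I'll back off. Next is the x-push with the tool turned 90°, so the knuckles stay clear.

```bash
python3 -m crank '[[[-0.5,0,0,0],[-0.6,0,0,0],[0,0,-0.8,0],[0,0,-0.9,0],[0,0,-0.9,0],[0,-0.8,-0.9,0],[0,-0.9,0,0],[0,-0.9,0,0],[0,-0.9,0,0],[0,-0.9,0,0],[0,-0.3,0,0]]]' | grep -E "pos|force"
python3 -m crank '[[[0,0,0,0.98],[0,0,0,0.98],[0,0,0,0.98],[0,0,0,0.98],[0,0,0,0.98],[0,0,0,0.98],[0,0,0,0.98],[0,0,0,0.98],[0,0,0,0.98],[0,0,0,0.98]]]' 0 | grep -E "pos|rot"
python3 -m crank '[[[0,0,0,0.98],[0,0,0,0.98],[0,0,0,0.98],[0,0,0,0.98],[0,0,0,0.98],[0,0,0,0.98],[0,0,0,0.98],[0,0,0,0.98],[0,0,0,0.98],[0,0,0,0.98]]]' | grep -E "pos|rot"
python3 -c "
from h import *
go(f2w(-112,0),12,.095)"
```

```text
eef_pos: [470.3, 12.7, 99.5]
force: [-0.8, 0.2, -0.2]
gripper_force: 0.0
eef_pos: [475.4, 12.8, 99.5]
tool_rot: [-3.135, 0.001, 0.876]
eef_pos: [475.3, 12.9, 99.4]
tool_rot: [-3.138, 0.006, 0.093]
pos [475.3  12.9  99.4] rot [-3.138  0.006  0.093] fix [-115.9 -100.9] t 27.0 F [0.1 0.4 1. ] w 42.8
shift at present yaw [ 0.15 -4.04  3.5 ]
turn units -0.03 shift if turned first [ 0.16 -4.04  3.5 ]
```

```bash
python3 -m crank '[[[0,-0.8,0,0],[0,-0.8,0,0],[0,-0.8,0,0],[0,-0.8,0,0],[0,-0.84,0,0],[0,0,0.7,0],[0,0,0.7,0],[0,0,0.7,0],[0,0,0.7,0],[0,0,0.65,0],[0,0,0,0]]]' | grep -E "pos|force"
python3 -m crank '[[[0.3,0,0.04,0],[0.3,0,0,0],[0.3,0,0,0],[0.3,0,0,0],[0.3,0,0,0],[0.2,0,0,0],[0,0,0,0]]]' | grep -E "pos|force"
python3 -c "
from h import *
go(f2w(-63,0),10,.095)"
```

```text
eef_pos: [463.4, 113.9, 11.4]
force: [0.4, -0.1, 0.8]
gripper_force: 0.0
eef_pos: [508.1, 117.1, 12.3]
force: [0.6, -0.5, 0.4]
gripper_force: 0.0
pos [508.1 117.1  12.3] rot [-3.139  0.005  0.096] fix [-73.5  -0.3] t 28.5 F [ 0.6 -0.5  0.4] w 42.9
shift at present yaw [ 0.42 -0.01  0.09]
turn units 0.01 shift if turned first [ 0.42 -0.01  0.09]
```

```bash
python3 -m crank '[[[0.1,0,0.08,0],[0.1,0,0,0],[0.1,0,0,0],[0,0,0,0]]]' | grep -E "pos|force"
python3 -m crank '[[[0.1,0,0,0],[0.1,0,0,0],[0,0,0,0]]]' | grep -E "pos|force"
python3 -m crank '[[[0.1,0,0,0],[0.1,0,0,0],[0,0,0,0]]]' | grep -E "pos|force"
python3 -m crank '[[[0.1,0,0,0],[0.1,0,0,0],[0.1,0,0,0],[0,0,0,0]]]' | grep -E "pos|force"
```

```text
eef_pos: [514.1, 117.5, 10.0]
force: [0.3, 0.4, 0.5]
gripper_force: 0.0
eef_pos: [516.0, 118.2, 9.5]
force: [-4.3, 0.3, 1.7]
gripper_force: 2.4
eef_pos: [516.7, 118.5, 8.6]
force: [-11.5, -0.3, 2.3]
gripper_force: 0.0
eef_pos: [516.0, 118.8, 6.9]
force: [-24.6, -3.4, 1.9]
gripper_force: 0.0
```

```bash
python3 -m crank '[[[-0.6,0,0,0],[-0.7,0,-0.2,0],[-0.9,0,-0.5,0],[-0.3,0.8,-0.9,0],[0,0.9,-0.9,0],[0,0.9,-0.9,0],[0,0.9,-0.3,0],[0,0.9,0,0]]]' | grep -E "pos|force"
python3 -m crank '[[[0,0,0,-0.98],[0,0,0,-0.98],[0,0,0,-0.98],[0,0,0,-0.98],[0,0,0,-0.98],[0,0,0,-0.98],[0,0,0,-0.98],[0,0,0,-0.98],[0,0,0,-0.98],[0,0,0,-0.98]]]' | grep -E "pos|rot"
python3 -m crank '[[[0,0,0,-0.98],[0,0,0,-0.98],[0,0,0,-0.98],[0,0,0,-0.98],[0,0,0,-0.98],[0,0,0,-0.98],[0,0,0,-0.98],[0,0,0,-0.98],[0,0,0,-0.98],[0,0,0,-0.98]]]' | grep -E "pos|rot"
cat >> h.py <<'E'
def faces():
    """per layer: protrusion (mm) of the -y and -x faces, from colour classes in the side picture, printed as hue/val profile"""
    pass
E
python3 - <<'E'
from h import *
go(f2w(-55,-103),80,np.pi/2+.095)
d=cam('side'); np.save('side1.npy',d,allow_pickle=True); e=cam('scene'); np.save('scene1.npy',e,allow_pickle=True)
for c in(d,e):
    v=[(c,mask(c['img'],'green',FIX[:2],c,110,60))]
    q,f=fit(v,(FIX[0],FIX[1],.095),slab(51)); print('green',np.round(w2f(*q[:2]),1),q[2],f)
# z-profile of faces in side view
img=cv2.cvtColor(np.ascontiguousarray(d['img']),cv2.COLOR_RGB2HSV)
big=cv2.resize(np.ascontiguousarray(d['img']),None,fx=4,fy=4,interpolation=cv2.INTER_LINEAR)
for name,pts in (('-y',[(x,-70) for x in(-40,-20,0,20)]),('-x',[(-52,y) for y in(-55,-20,20,50)])):
    for p in pts:
        w=f2w(*p); Z=np.arange(2,72,3)
        q=proj(d,np.array([[*w,z] for z in Z]))
        print(name,p,' '.join('%d:%d,%d,%d'%(z,*d['img'][int(round(a)),int(round(b))]) for z,(a,b) in zip(Z,q)))
E
```

```text
eef_pos: [481.6, 2.4, 104.6]
force: [0.3, 0.1, -0.3]
gripper_force: 0.0
eef_pos: [480.2, 3.4, 102.6]
tool_rot: [-3.135, 0.002, 0.883]
eef_pos: [480.2, 3.3, 102.6]
tool_rot: [-3.135, -0.003, 1.666]
pos [480.2   3.3 102.6] rot [-3.135e+00 -3.000e-03  1.666e+00] fix [-112.  -110.9] t 32.0 F [0.3 0.1 0.1] w 42.9
shift at present yaw [0.31 2.28 0.9 ]
turn units 0.01 shift if turned first [0.31 2.28 0.9 ]
green [ 37.5 -27.5] -0.5794903579739454 3.087243367935409
green [-6.8  2.6] 0.09928640274026919 0.13309073041902741
-y (-40, -70) 2:85,87,88 5:95,99,98 8:95,99,98 11:96,100,99 14:97,102,100 17:94,102,105 20:59,77,106 23:59,77,106 26:27,62,103 29:31,64,105 32:61,84,116 35:143,138,137 38:152,145,135 41:149,143,133 44:149,143,133 47:149,144,134 50:122,124,113 53:72,100,81 56:48,84,65 59:48,79,62 62:47,76,61 65:47,76,61 68:59,97,77 71:68,106,87
-y (-20, -70) 2:87,90,89 5:87,90,89 8:94,98,97 11:96,102,99 14:96,101,100 17:94,103,107 20:57,76,105 23:57,76,105 26:30,63,105 29:29,63,104 32:63,85,117 35:141,137,135 38:150,144,133 41:148,142,133 44:148,142,133 47:136,131,123 50:104,115,101 53:65,99,
[... 1288 characters left out ...]
 50:100,114,99 53:58,79,65 56:38,45,42 59:40,42,43 62:40,42,43 65:38,39,42 68:37,39,42 71:37,38,41
-x (-52, 20) 2:37,38,41 5:38,38,41 8:38,39,43 11:38,38,42 14:38,38,42 17:37,39,41 20:35,37,37 23:38,36,40 26:37,37,41 29:37,37,41 32:38,39,42 35:39,40,42 38:38,37,41 41:36,37,40 44:39,40,43 47:39,40,44 50:39,40,44 53:35,39,41 56:40,40,43 59:38,41,43 62:35,38,41 65:33,35,36 68:36,38,40 71:36,38,40
-x (-52, 50) 2:36,36,39 5:36,36,39 8:33,33,36 11:34,35,39 14:34,36,39 17:37,39,41 20:37,39,41 23:35,37,40 26:38,37,41 29:38,39,41 32:37,39,40 35:39,42,45 38:39,42,45 41:41,42,43 44:65,66,67 47:77,79,80 50:77,79,81 53:77,78,79 56:64,85,74 59:64,85,74 62:51,89,69 65:69,124,95 68:81,147,112 71:117,155,131
```

Transitions at z ≈ 19/34/50 on both faces look flush. One last y-push over all four layers, offset so the body clears the handle.

```bash
python3 -m crank '[[[0,0.7,0,0],[0.1,0.8,0,0],[0,0.78,0.5,0],[0,0,0.8,0],[0,0,0.8,0],[0,0,0.8,0],[0,0,0.75,0],[0,0,0,0]]]' | grep -E "pos|force"
python3 -m crank '[[[0.2,0,0,0],[0.2,0,0,0],[0.2,0,0,0],[0.2,0,0,0],[0.1,0,0,0],[0,0,0,0]]]' | grep -E "pos|force"
python3 -m crank '[[[0.1,0,0,0],[0.1,0,0,0],[0,0,0,0]]]' | grep -E "pos|force"
python3 -m crank '[[[0.1,0,0,0],[0.1,0,0,0],[0,0,0,0]]]' | grep -E "pos|force"
python3 -m crank '[[[0.1,0,0,0],[0.1,0,0,0],[0,0,0,0]]]' | grep -E "pos|force"
python3 -c "
from h import *
go(f2w(-55,-81),10,np.pi/2+.095)"
```

```text
eef_pos: [533.6, 11.4, 7.9]
force: [0.7, -0.2, 0.4]
gripper_force: 0.0
eef_pos: [534.2, 35.2, 11.5]
force: [-0.7, -0.7, -0.6]
gripper_force: 0.0
eef_pos: [534.0, 35.9, 11.3]
force: [-0.6, -6.1, 2.0]
gripper_force: 0.0
eef_pos: [534.0, 35.9, 11.4]
force: [0.6, -15.1, 1.1]
gripper_force: 0.0
eef_pos: [533.8, 36.1, 11.4]
force: [0.8, -25.2, -0.1]
gripper_force: 0.0
pos [533.8  36.1  11.4] rot [-3.138  0.011  1.649] fix [-55.5 -83.3] t 34.0167 F [  0.8 -25.2  -0.1] w 42.9
shift at present yaw [0.09 0.02 0.06]
turn units -0.21 shift if turned first [0.09 0.02 0.06]
```

```bash
python3 -m crank '[[[-0.5,0,0,0],[-0.5,0,-0.15,0],[0,0.2,-0.15,0],[0,0,0,0],[0,0,0,0],[0,0,0,0]]]' 1 | grep -E "pos|force"
python3 -m crank '[[[0.15,0,0,0],[0.15,0,0,0],[0.15,0,0,0],[0,0,0,0]]]' | grep -E "pos|force"
python3 -m crank '[[[0.1,0,0,0],[0.1,0,0,0],[0,0,0,0]]]' | grep -E "pos|force"
python3 -m crank '[[[0.1,0,0,0],[0.1,0,0,0],[0,0,0,0]]]' | grep -E "pos|force"
python3 -c "
from h import *
go(f2w(-50,-81),18,np.pi/2+.095)"
```

```text
eef_pos: [539.9, 26.1, 18.4]
force: [0.4, 0.8, 0.0]
gripper_force: 0.0
eef_pos: [538.5, 36.2, 18.3]
force: [0.2, -0.5, -0.3]
gripper_force: 0.0
eef_pos: [538.5, 36.2, 18.4]
force: [0.5, -10.4, -0.6]
gripper_force: 0.0
eef_pos: [538.4, 36.3, 18.6]
force: [0.3, -19.4, 0.3]
gripper_force: 0.0
pos [538.4  36.3  18.6] rot [-3.136  0.008  1.656] fix [-50.9 -83.6] t 35.35 F [  0.3 -19.4   0.3] w 0.3
shift at present yaw [0.1  0.04 0.02]
turn units -0.13 shift if turned first [0.1  0.04 0.02]
```

```bash
python3 -m crank '[[[-0.4,0,0,0],[-0.2,0,-0.3,0],[0,0,0,0]]]' 1 | grep -E "pos|force"
python3 -m crank '[[[0.15,0,0,0],[0.1,0,0,0],[0.1,0,0,0],[0,0,0,0]]]' | grep -E "pos|force"
python3 -m crank '[[[0.1,0,0,0],[0.1,0,0,0],[0,0,0,0]]]' | grep -E "pos|force"
python3 -m crank '[[[0.1,0,0,0],[0.1,0,0,0],[0,0,0,0]]]' | grep -E "pos|force"
python3 -c "
from h import *
go(f2w(-50,-81),18,np.pi/2+.095)"
```

```text
eef_pos: [539.9, 29.9, 26.9]
force: [0.7, -0.6, 1.1]
gripper_force: 0.0
eef_pos: [539.0, 37.9, 26.1]
force: [-0.2, -6.6, -0.0]
gripper_force: 0.0
eef_pos: [538.9, 38.1, 26.1]
force: [2.1, -16.5, 0.5]
gripper_force: 0.0
eef_pos: [538.9, 38.3, 26.3]
force: [0.1, -25.1, 1.2]
gripper_force: 0.0
pos [538.9  38.3  26.3] rot [-3.138  0.01   1.655] fix [-50.3 -81.6] t 36.4333 F [  0.1 -25.1   1.2] w -0.2
shift at present yaw [0.02 0.01 0.33]
turn units -0.14 shift if turned first [0.02 0.01 0.33]
```

```bash
python3 -m crank '[[[-0.6,0,0,0],[-0.5,0,-0.9,0],[0,-0.6,-0.9,0.98],[0,-0.7,-0.9,0.98],[0,-0.7,0,0.98],[-0.2,-0.7,0,0.98],[-0.2,0,0,0.98],[0,0,0,0.98],[0,0,0,0.98],[0,0,0,0.98],[0,0,0,0.98],[0,0,0,0.98]]]' | grep -E "pos|rot"
python3 -m crank '[[[0,0,0,0.98],[0,0,0,0.98],[0,0,0,0.98],[0,0,0,0.98],[0,0,0,0.98],[0,0,0,0.98],[0,0,0,0.98],[0,0,0,0.98],[0,0,0,0.98],[0,0,0,0.98]]]' | grep -E "pos|rot"
python3 -c "
from h import *
go(f2w(-90,0),26,.095)"
```

```text
eef_pos: [471.4, 15.6, 93.7]
tool_rot: [-3.133, 0.002, 0.878]
eef_pos: [471.4, 15.7, 93.6]
tool_rot: [-3.137, 0.007, 0.094]
pos [471.4  15.7  93.6] rot [-3.137  0.007  0.094] fix [-119.6  -97.7] t 38.2667 F [0.  0.1 0.4] w -0.1
shift at present yaw [ 1.18 -3.91  2.7 ]
turn units -0.01 shift if turned first [ 1.19 -3.91  2.7 ]
```

```bash
python3 -m crank '[[[0.1,-0.8,0,0],[0.2,-0.8,0,0],[0.2,-0.8,0.3,0],[0.2,-0.8,0.6,0],[0.2,-0.7,0.6,0],[0.2,0,0.6,0],[0,0,0.6,0],[0,0,0,0]]]' | grep -E "pos|force"
python3 -m crank '[[[0.2,0,0,0],[0.2,0,0,0],[0.2,0,0,0],[0.2,0,0,0],[0.1,0,0,0],[0,0,0,0]]]' | grep -E "pos|force"
python3 -m crank '[[[0.1,0,0,0],[0.1,0,0,0],[0,0,0,0]]]' | grep -E "pos|force"
python3 -m crank '[[[0.1,0,0,0],[0.1,0,0,0],[0,0,0,0]]]' | grep -E "pos|force"
python3 -m crank '[[[0.1,0,0,0],[0.1,0,0,0],[0,0,0,0]]]' | grep -E "pos|force"
python3 -c "
from h import *
go(f2w(-63,0),26,.095)"
```

```text
eef_pos: [487.3, 115.9, 24.2]
force: [0.3, 0.5, -0.9]
gripper_force: 0.0
eef_pos: [512.7, 115.9, 26.7]
force: [0.6, 0.1, -1.0]
gripper_force: 0.0
eef_pos: [517.0, 116.4, 26.3]
force: [0.6, -0.5, 0.2]
gripper_force: 0.0
eef_pos: [518.8, 116.8, 25.6]
force: [-5.2, -0.6, -0.1]
gripper_force: 0.1
eef_pos: [518.5, 117.1, 24.6]
force: [-13.7, -1.6, 3.0]
gripper_force: 0.0
pos [518.5 117.1  24.6] rot [-3.136  0.022  0.095] fix [-63.1  -1.2] t 40.1833 F [-13.7  -1.6   3. ] w -0.3
shift at present yaw [ 0.01 -0.05 -0.05]
turn units 0.0 shift if turned first [ 0.01 -0.05 -0.05]
```

```bash
python3 -m crank '[[[-0.6,0,0,0],[-0.7,0,-0.3,0],[-0.5,0,-0.9,0],[0,0,-0.9,0],[0,0,-0.9,0],[0,0,-0.9,0],[0,0,-0.9,0],[0,0,0,0]]]' | grep -E "pos|force"
python3 - <<'E'
from h import *
np.set_printoptions(precision=1,suppress=True)
rs=[]
for c in('scene','side'):
    d=cam(c); np.save(c+'2.npy',d,allow_pickle=True)
    hsv=cv2.cvtColor(np.ascontiguousarray(d['img']),cv2.COLOR_RGB2HSV)
    m=cv2.inRange(hsv,(0,150,60),(6,255,255))|cv2.inRange(hsv,(174,150,60),(180,255,255))
    g=np.zeros_like(m);q=proj(d,[435,360,95])[0];cv2.circle(g,(int(q[1]),int(q[0])),22,255,-1);m&=g
    ys,xs=np.nonzero(m);rc=(ys.mean(),xs.mean());print(c,rc,len(ys),at_z(d,rc,95)); rs.append(ray(d,rc))
A=np.zeros((3,3));b=np.zeros(3)
for o,v in rs:
    v=v/np.linalg.norm(v);M=np.eye(3)-np.outer(v,v);A+=M;b+=M@o
P=np.linalg.solve(A,b);print('plunger head',P)
d=np.load('scene2.npy',allow_pickle=True).item()
v=[(d,mask(d['img'],'green',FIX[:2],d,110,60))]
q,f=fit(v,(FIX[0],FIX[1],.095),slab(51)); print('green',w2f(*q[:2]),q[2],f)
go(P[:2],125,.095)
E
```

```text
eef_pos: [485.1, 112.6, 149.9]
force: [0.0, -0.2, -0.7]
gripper_force: 0.0
scene (np.float64(167.736), np.float64(420.752)) 125 [440.4 363.2  95. ]
side (np.float64(114.62837837837837), np.float64(235.55405405405406)) 148 [439.4 359.8  95. ]
plunger head [440.3 362.9  94. ]
green (np.float64(-6.65910839889773), np.float64(2.447789560881)) 0.09228966097143833 0.13452150090805554
pos [483.1 113.  147. ] rot [-3.1  0.   0.1] fix [-98.8  -1.9] t 40.95 F [ 0.3 -0.3 -0.6] w -0.2
shift at present yaw [ -0.8 -10.1   0.9]
turn units 0.01 shift if turned first [ -0.8 -10.1   0.9]
```

```bash
python3 -m crank '[[[-0.08,-0.92,0,0],[-0.08,-0.92,0,0],[-0.08,-0.92,0,0],[-0.08,-0.92,0,0],[-0.08,-0.92,0,0],[-0.08,-0.92,0,0],[-0.08,-0.92,0,0],[-0.08,-0.92,0,0],[-0.08,-0.92,0,0],[-0.08,-0.92,0.4,0],[0,-0.87,0.5,0],[0,0,0,0]]]' | grep -E "pos|force"
python3 -c "
from h import *
go((440,361.5),101,.095)"
```

```text
eef_pos: [434.9, 366.4, 120.9]
force: [-1.7, 0.3, -0.4]
gripper_force: 0.0
pos [434.9 366.4 120.9] rot [-3.138  0.012  0.102] fix [-122.7  254.8] t 41.95 F [-1.7  0.3 -0.4] w 0.2
shift at present yaw [0.18 0.21 0.8 ]
turn units 0.09 shift if turned first [0.18 0.21 0.8 ]
```

```bash
python3 -m crank '[[[0.18,0.21,0.2,0],[0,0,0.3,0],[0,0,0.3,0],[0,0,0,0]]]' | grep -E "pos|force"
python3 -m crank '[[[0,0,0.2,0],[0,0,0.2,0],[0,0,0,0]]]' | grep -E "pos|force"
python3 -m crank '[[[0,0,0.1,0],[0,0,0.1,0],[0,0,0,0]]]' | grep -E "pos|force"
python3 -m crank '[[[0,0,0.1,0],[0,0,0.1,0],[0,0,0,0]]]' | grep -E "pos|force"
```

```text
eef_pos: [442.9, 354.8, 103.3]
force: [-1.4, 0.9, -0.9]
gripper_force: 0.0
eef_pos: [444.0, 355.9, 94.7]
force: [-0.3, -1.9, 5.3]
gripper_force: 2.4
eef_pos: [444.0, 355.9, 90.4]
force: [-0.5, -3.0, 6.9]
gripper_force: 3.4
eef_pos: [444.1, 356.0, 87.9]
force: [-5.9, -4.4, 23.2]
gripper_force: 11.9
```

Stop reached (z 87.9, force well over 8.5 N). Release and clear.

```bash
python3 -m crank '[[[0,0,0.05,0],[0,0,0,0]]]' | grep -E "pos|force"
python3 -m crank '[[[0,0,-0.4,0],[0,0,-0.6,0],[0,0,-0.8,0],[0,0,-0.8,0],[0,0,-0.8,0],[0,0,0,0],[0,0,0,0]]]' | grep -E "pos|force"
python3 - <<'E'
from h import *
np.set_printoptions(precision=1,suppress=True)
d=cam('side')
for name,pts in (('-y',[(-30,-70),(0,-70),(30,-70)]),('-x',[(-52,-50),(-52,-10),(-52,30)])):
    for p in pts:
        w=f2w(*p); Z=np.arange(11,72,3)
        q=proj(d,np.array([[*w,z] for z in Z]))
        print(name,p,' '.join('%d:%d,%d,%d'%(z,*d['img'][int(round(a)),int(round(b))]) for z,(a,b) in zip(Z,q)))
for t in('oil_bottle','grease_tin','carton','wrench'):
    a=np.load('side0.npy',allow_pickle=True).item()['img'].astype(int)
    r=ctrl.place_of('side',t)[:1]; print(t,[at_z(d,x['position'],0) for x in r])
c=cam('scene'); 
for n,x in(('side',d),('scene',c)):
    a=np.load(n+'0.npy',allow_pickle=True).item()['img'].astype(int)
    for t,p in dict(oil=(372,-188,50),tin=(593,296,40)).items():
        u=proj(x,p)[0].astype(int);s=np.s_[u[0]-15:u[0]+15,u[1]-15:u[1]+15];print(n,t,np.abs(x['img'][s].astype(int)-a[s]).mean())
print(ctrl.read_state()['clock'])
E
```

```text
eef_pos: [444.1, 356.0, 87.7]
force: [-7.4, -5.5, 33.3]
gripper_force: 16.5
eef_pos: [444.1, 357.3, 169.5]
force: [-0.3, -0.4, -0.7]
gripper_force: 0.0
-y (-30, -70) 11:92,96,95 14:92,96,95 17:99,103,101 20:70,83,100 23:35,62,99 26:28,60,101 29:30,63,105 32:117,120,127 35:117,120,127 38:141,137,131 41:145,139,129 44:145,138,129 47:117,120,108 50:102,114,98 53:102,114,98 56:64,95,75 59:51,92,71 62:54,99,75 65:79,141,109 68:82,148,114 71:82,146,113
-y (0, -70) 11:95,100,97 14:95,99,98 17:92,100,103 20:58,75,103 23:58,75,103 26:29,61,101 29:31,62,103 32:44,73,113 35:136,134,132 38:149,142,133 41:149,142,133 44:147,140,131 47:133,128,120 50:101,113,98 53:64,96,76 56:50,93,70 59:55,102,76 62:55,102,76 65:79,142,109 68:86,150,116 71:84,149,115
-y (30, -70) 11:95,100,99 14:96,100,99 17:93,100,104 20:58,77,105 23:31,64,105 26:28,64,105 29:28,64,105 32:40,68,107 35:108,111,120 38:140,136,130 41:149,142,133 44:148,141,132 47:148,141,132 50:119,121,109 53:71,97,80 56:50,92,69 59:50,92,69 62:70,126,96 65:82,146,112 68:82,146,112 71:84,149,115
-x (-52, -50) 11:91,95,92 14:91,97,96 17:84,93,101 20
[... 406 characters left out ...]
22 47:141,134,126 50:127,127,116 53:80,103,84 56:48,88,65 59:48,88,65 62:47,87,65 65:62,115,86 68:80,143,110 71:85,150,115
-x (-52, 30) 11:90,93,93 14:99,102,101 17:87,95,104 20:52,71,99 23:27,59,97 26:27,59,97 29:31,61,99 32:45,73,108 35:104,107,114 38:132,127,121 41:139,133,123 44:131,126,116 47:139,133,124 50:133,130,119 53:102,113,98 56:60,92,72 59:46,87,63 62:52,97,72 65:69,128,98 68:69,128,98 71:81,144,111
oil_bottle [array([ 373.7, -195.5,    0. ])]
grease_tin [array([591.2, 292. ,   0. ])]
carton [array([ 757.5, -156.9,    0. ])]
wrench [array([746.5, 200.7,   0. ])]
side oil 2.104074074074074
side tin 3.116296296296296
scene oil 1.125925925925926
scene tin 0.9033333333333333
44.0833
```

```bash
python3 -c "
from cell import ctrl
print(ctrl.finish_job())"
```

```text
the job is handed in; nothing more can be done
None
```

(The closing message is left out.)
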